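# Put a brake-pad carton away down its rack lane

## Task

Put away the flat brake-pad carton that stands on the front ledge of the stock rack: push it straight down the empty lane it is standing in front of until it is fully home, square against the back stop. The guide rails are greasy, so neither the carton nor the gripper may touch any rail on the way. Do not pick the carton up, and leave the oil filter and the other things around it where they are.

Things in the scene. Friction and masses are not known exactly. Their poses are not given: they have to be found in the camera images.
- rack: Low bench-top stock rack, fixed: sheet-metal deck 290 mm wide, top 40 mm above the bench, two parallel lanes side by side. Origin on the bench (z = 0) under the middle of the lane mouths; x points down the lanes to the back stop, y left. Bare loading ledge at x -165 to 0 mm, lanes at x 0 to 165 mm, each 106 mm clear between rails, centres at y +60 (left) and -60 mm (right). Place and yaw vary.
- mouth_left (a point): Point on the deck in the middle of the left lane's mouth (rack x = 0, y = +60 mm); axes as the rack's.
- mouth_right (a point): Point on the deck in the middle of the right lane's mouth (rack x = 0, y = -60 mm); axes as the rack's.
- stop_left (a point): Point on the deck at the foot of the back stop in the left lane (rack x = 165 mm, y = +60 mm). The stop is an upright plate 50 mm high above the deck, the same for both lanes; behind it at y = +-150 mm two corner posts rise to 135 mm above the bench.
- stop_right (a point): Point on the deck at the foot of the back stop's face in the right lane (rack x = 165 mm, y = -60 mm).
- rail_left: One of the lane's guide rails, bare greasy dark steel, 165 mm long (mouth to back stop) and 25 mm high above the deck. Origin on the deck at its mouth end, x along the lane. Left outer rail, an angle whose upright leg is 4 mm thick (rack y from 113 to 117 mm), with a 3 mm thick foot flange outward to 137 mm.
- rail_middle: One of the lane's guide rails, bare greasy dark steel, 165 mm long (mouth to back stop) and 25 mm high above the deck. Origin on the deck at its mouth end, x along the lane. Middle rail between the lanes, a bar 14 mm thick (rack y from -7 to +7 mm).
- rail_right: One of the lane's guide rails, bare greasy dark steel, 165 mm long (mouth to back stop) and 25 mm high above the deck. Origin on the deck at its mouth end, x along the lane. Right outer rail, the mirror image of the left one (rack y from -117 to -113 mm, flange to -137 mm).
- carton: The flat cardboard carton to put away: 110 mm long (its x), 88 wide (y), 55 high (z), 0.35 to 0.7 kg, slides with friction. Origin at the centre of its underside. It stands on the ledge before the empty lane (left or right), 78 to 95 mm short of the mouth, 3 to 22 mm too far outward (away from the middle rail), turned up to 0.25 rad from the lane. Home, its origin is at rack x = 110 mm.
- filter: White spin-on oil filter, a cylinder 69 mm in diameter and 74 mm high, standing on the ledge in front of the other lane. Origin at the centre of its underside. Leave it alone.
- stock: Smaller cardboard carton, 80 x 50 x 50 mm (x, y, z), already put away deep in the other lane. Origin at the centre of its underside. Leave it alone.
- oil_bottle: Grey plastic bottle with black cap, 68 mm in diameter, 170 mm high, standing on the bench to the right of the rack. Origin at the centre of its underside. Leave it alone.
- spanner: Steel spanner lying on the bench to the left of the rack. Origin at its underside; its x runs along it. Leave it alone.
Not all that is in view belongs to the job. Leave any pink, red or yellow look-alike of the carton alone.

How it is judged:
By the outcome, as a careful person would: the job done as asked, in the order asked, and still so for the second after the job is handed in, with the robot touching nothing.
It also fails if it takes over 72 s, if anything falls off the work surface, if the arm or the gripper's body presses on something with over 40 N, if the wrist force passes 120 N, or if a joint passes its speed limit or range.

## Robot

A 6-joint arm with a two-finger parallel gripper is mounted at the origin on the work surface. World frame = base frame: x ahead of the robot, y to its left, z up, the work surface at z = 0. Lengths are in mm, angles in rad, forces in N, time in s.
With the tool pointing down it reaches from about 350 to 975 mm from the base axis. Payload 7.1 kg.
Tool frame: the origin (TCP) lies at the very end of the fingers, on their centre line; the grasp point (between the pads) lies 19 mm behind it (ctrl.grip_point_offset is the distance from the TCP to the grasp point, in mm); x points along the fingers, y is the direction in which the jaws open and shut, and the axes are right-handed (so a half turn about x gives the same grasp; the last joint's range is limited). The gripper opens to 88 mm and grips with 3 to 60 N. Pads are 20 mm wide; open, the fingers measure 115 mm over their backs; the gripper's body (75 mm by 178 mm) begins 61 mm behind the grasp point.
Start: joints at [1.24, 0.423, 1.63, -0, 1.089, -0.019], TCP at [191.701, 594.858, 222.675] pointing down, gripper open.
Joint ranges: [-3, 3], [-0.9, 2.11], [0.09, 2.58], [-1.31, 4.45], [0.11, 2.69], [-2.54, 2.54]. Speed limits (rad/s): [2.39, 2.39, 3.01, 3.14, 3.14, 3.14].

## Interface

Orientations are given as a rotation vector (axis times angle).
In Python, from workcell import ctrl, vision, workorder gives the robot as it stands.
- The arm moves only by the shell command python3 -m crank 'ROWS'. ROWS is JSON, a list of rows, each a list of 3 entries, a list of its own where there are three numbers: the shift along the tool's x, y, z in m, then the turn, a rotation vector about the tool's x, y, z in rad, then the finger opening in m, from 0 to 0.0878. In form: [[[dx, dy, dz], [wx, wy, wz], jaw], ...]. A call has exactly 8 rows; each row shifts and turns the commanded pose from where the row before left it, along the tool's axes as they then stand; what a row does not reach is not made up. A row lasts 1/12 s, in which the tool goes at most 41.7 mm and 7.16 degrees, less where a joint would pass 70% of its speed; a pose out of reach is approached as far as the arm can. A call with a gripper value outside its range is refused whole. The fingers move at their own pace and stop on an object; the grip force is fixed at half the most. Time passes only in rows, so rows that do not move let the fingers close, or fill a call up. It gives the time, the measured TCP pose, the force and the opening at its end, in the units of the state.
- ctrl.get_obs(): the state, without advancing time (a new reading comes with each control period).
- vision.get_image(name): name is "scene" or "top" or "wrist"; returns a dict with "img" (480x640x3 uint8, blue, green, red), "mtx" (3x3 intrinsics, pixels), "rvec" (rotation vector, rad) and "tvec" (3), from world to camera coordinates, as OpenCV has them; the wrist camera has in their place "hand_eye" (4x4, takes a point from camera to tool coordinates, whose origin is the TCP and whose axes are the tool frame's). Camera axes: x right, y down, z forward; pixel columns grow to the right and rows downward; lengths in mm; the calibration is good to about 2 mm. A picture is of the moment at which its call begins: read the wrist's pose just before it. There is no depth.
- workorder.close_job(): hands the job in, once; it reports no verdict.
The state is a dict: "t": time; "qpos": joint angles; "qvel": joint speeds; "joint_torque": joint torques, N m; "ee_pos": TCP position; "orientation": TCP orientation; "ft_force": force on the tool from outside, world axes, zero at the start; "moment": the same for the moment, N m; "width": finger opening in mm.
Only numpy, scipy, OpenCV 4.12 (cv2) and the standard library are available. Lean on these libraries where they do the work, as an engineer would, in place of code of your own. Each camera call takes 0.05 s, during which the arm holds its last target.

## Working session

There is one attempt and no reset: what is moved stays moved. The work goes in short steps, Python scripts to look and compute and a shell command to move; the robot and the scene stay as the last step left them, time stands still between calls to the robot, and variables do not carry over. Pictures are saved under pics/ and viewed, and the job is handed in when it is done.

```bash
ls; mkdir -p pics; python3 - <<'E'
from workcell import ctrl, vision
import cv2
print(ctrl.get_obs())
for n in ["scene","top","wrist"]:
    d=vision.get_image(n); cv2.imwrite(f"pics/{n}0.png",d["img"])
    print({k:v for k,v in d.items() if k!="img"})
E
```

```text
pics
{'t': 0.0, 'qpos': array([ 1.23997367e+00,  4.23828962e-01,  1.63069406e+00, -3.67372454e-06,
        1.08861203e+00, -1.89700778e-02]), 'qvel': array([ 4.02290424e-04,  2.78851229e-04, -7.58185564e-05, -2.26853838e-03,
        1.72889751e-04,  7.10972467e-04]), 'joint_torque': array([-2.02712508e-03, -5.44634593e+01, -2.73660618e+01,  6.42580655e-02,
        2.28492566e-02, -1.17110781e-04]), 'ee_pos': array([191.53920253, 594.33336615, 221.90752854]), 'orientation': array([ 0.24355918,  1.55716961, -0.24595393]), 'ft_force': array([-0.08890315, -1.13331419, -0.10319209]), 'moment': array([-0.01209795,  0.01287402, -0.03499522]), 'width': 87.71435196099686}
{'mtx': array([[534.26704345,   0.        , 328.73578113],
       [  0.        , 534.26704345, 242.82138844],
       [  0.        ,   0.        ,   1.        ]]), 'rvec': array([ 0.99786892,  2.68792283, -0.73887592]), 'tvec': array([ 406.4894542 , -261.65347228, 1535.50991547])}
{'mtx': array([[547.37755812,   0.        , 324.5821526 ],
       [  0.        , 547.37755812, 244.73874513],
       [  0.        ,   0.        ,   1.        ]]), 'rvec': array([ 2.16270859, -2.14112995,  0.096083  ]), 'tvec': array([   6.4693102 ,  547.33698234, 1495.21032636])}
{'mtx': array([[364.87809231,   0.        , 318.59100405],
       [  0.        , 364.87809231, 248.21779105],
       [  0.        ,   0.        ,   1.        ]]), 'hand_eye': array([[-1.31033505e-03, -2.50779542e-01,  9.68043338e-01,
        -1.61202385e+02],
       [ 9.99999123e-01, -1.42398373e-04,  1.31670066e-03,
        -2.97729049e-01],
       [-1.92353792e-04,  9.68044215e-01,  2.50779508e-01,
        -6.95191766e+01],
       [ 0.00000000e+00,  0.00000000e+00,  0.00000000e+00,
         1.00000000e+00]])}
```

View pics/scene0.png

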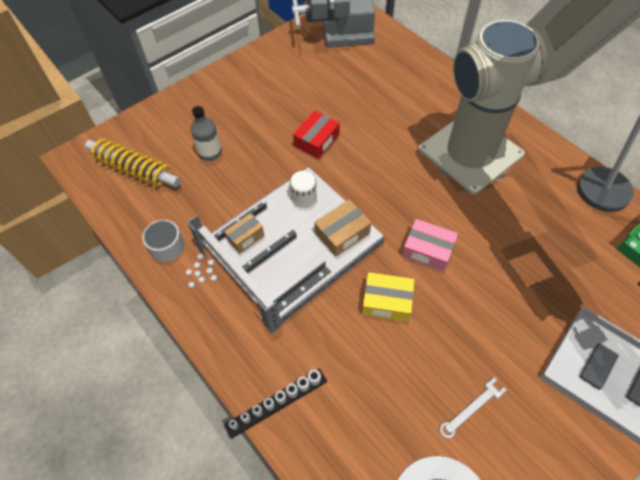

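View pics/top0.png

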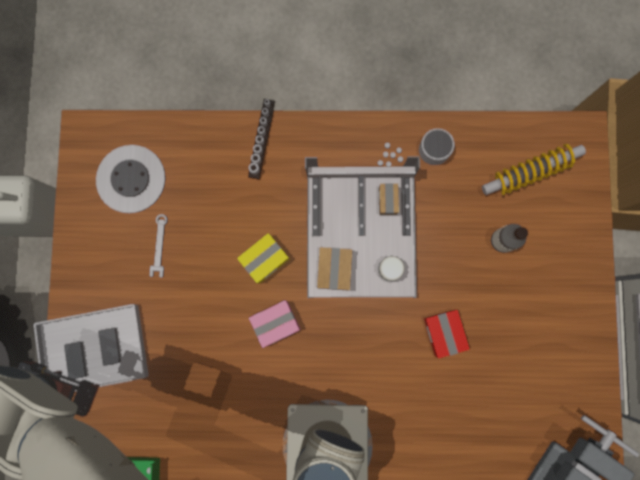

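View pics/wrist0.png

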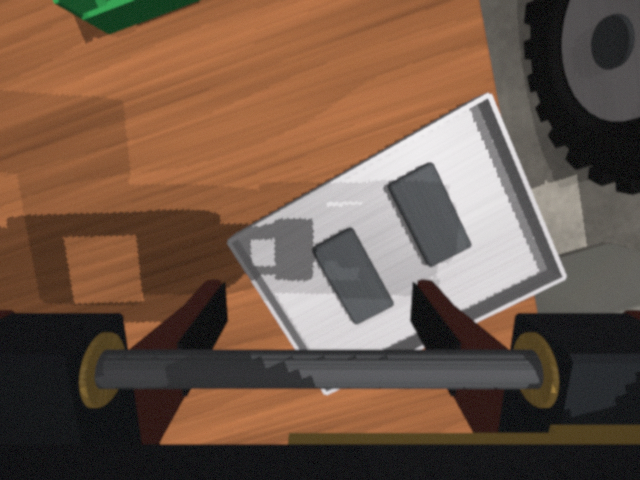

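The top view shows the rack at px (308–417, 160–297). The brown carton at (335,268) stands on the ledge before the empty left lane. The other cartons are pink at (274,323), yellow at (263,258), red at (447,333) and small brown stock at (389,198). Only the one at (335,268) fits: brown, on the ledge, before the empty lane. I'll confirm this enlarged.

```bash
python3 - <<'E'
import cv2
im=cv2.imread("pics/top0.png"); c=im[150:310,290:440]
cv2.imwrite("pics/topcrop.png",cv2.resize(c,None,fx=3.75,fy=3.75,interpolation=cv2.INTER_CUBIC))
im=cv2.imread("pics/scene0.png"); c=im[160:340,180:400]
cv2.imwrite("pics/scenecrop.png",cv2.resize(c,None,fx=3.3,fy=3.3,interpolation=cv2.INTER_CUBIC))
E
```

```text
(no output)
```

View pics/topcrop.png

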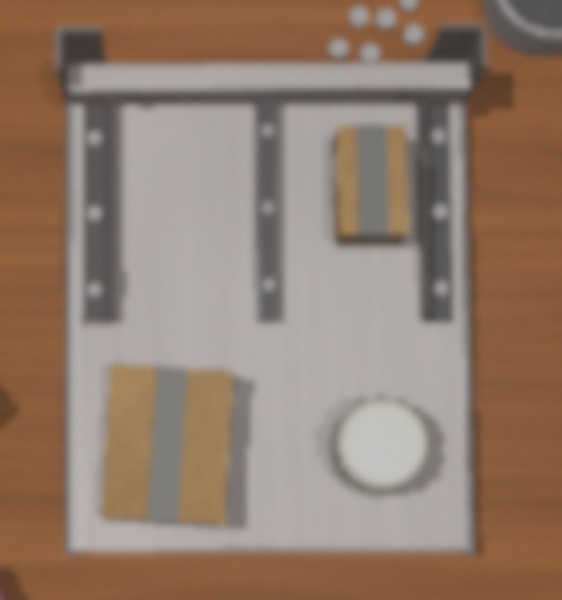

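View pics/scenecrop.png

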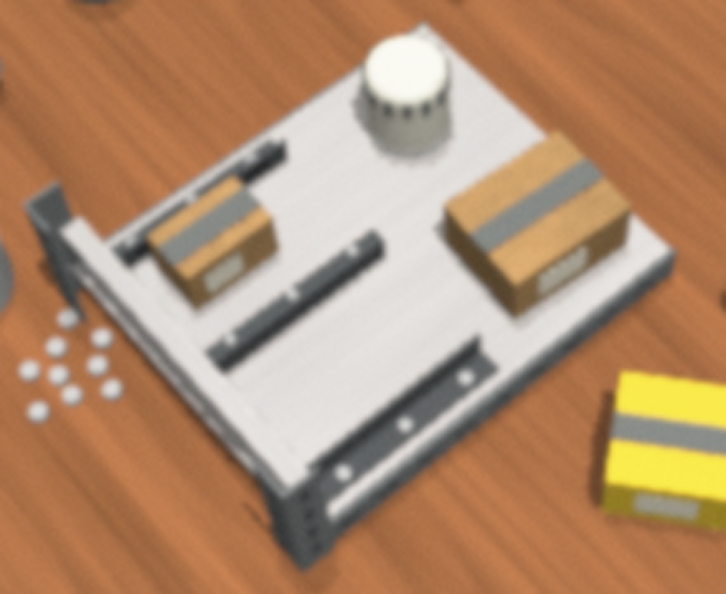

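Confirmed: a brown carton with grey tape before the empty left lane, the lane nearer the yellow look-alike. Next I measure it.

```bash
cat > h.py <<'E'
import numpy as np, cv2
from scipy.spatial.transform import Rotation as R
def rays(px,mtx):
    p=cv2.undistortPoints(np.array(px,float).reshape(-1,1,2),mtx,None).reshape(-1,2)
    return np.c_[p,np.ones(len(p))]
def onplane(px,mtx,Rwc,c,z):  # Rwc cam->world, c cam centre
    d=rays(px,mtx)@Rwc.T
    return c+d*((z-c[2])/d[:,2])[:,None]
def fixedcam(d):
    Rm=cv2.Rodrigues(np.array(d["rvec"]))[0]; return d["mtx"],Rm.T,-Rm.T@np.array(d["tvec"])
def wristcam(d,obs):
    Rt=R.from_rotvec(obs["orientation"]).as_matrix(); H=d["hand_eye"]
    return d["mtx"],Rt@H[:3,:3],Rt@H[:3,3]+obs["ee_pos"]
def toolaxes(obs): return R.from_rotvec(obs["orientation"]).as_matrix()
E
python3 - <<'E'
from h import *
from workcell import vision
d=vision.get_image("top"); cam=fixedcam(d); im=d["img"]
hsv=cv2.cvtColor(im,cv2.COLOR_BGR2HSV)
sub=hsv[150:310,290:440]
deck=((sub[...,1]<40)&(sub[...,2]>120)).astype(np.uint8)
# sides from row/col edges: fit lines
def fit(pts):
    vx,vy,x,y=cv2.fitLine(np.array(pts,np.float32),cv2.DIST_HUBER,0,.01,.01).ravel(); return vx,vy,x,y
L=[];Rr=[];B=[]
for r in range(30,140):
    c=np.nonzero(deck[r])[0]
    if len(c): L.append((c[0]-.5+290,r+150)); Rr.append((c[-1]+.5+290,r+150))
for c in range(25,120):
    q=np.nonzero(deck[:,c])[0]
    if len(q): B.append((c+290,q[-1]+.5+150))
def inter(a,b):
    A=np.array([[a[0],-b[0]],[a[1],-b[1]]]); t=np.linalg.solve(A,[b[2]-a[2],b[3]-a[3]]); return (a[2]+t[0]*a[0],a[3]+t[0]*a[1])
l,r,b=fit(L),fit(Rr),fit(B)
fl,fr=inter(l,b),inter(r,b)
topl=(l[2]+(185-l[3])*l[0]/l[1],185); topr=(r[2]+(185-r[3])*r[0]/r[1],185)
P=onplane([fl,fr,topl,topr],*cam,40)
print(fl,fr,P.round(1)); w=P[0]-P[1]; print("width",np.linalg.norm(w))
for n,v in(("front",[w[1],-w[0]]),("left",(P[2]-P[0])[:2]),("right",(P[3]-P[1])[:2])): print(n,"yaw",np.arctan2(v[1],v[0]))
# carton
m=((hsv[...,0]>8)&(hsv[...,0]<25)&(hsv[...,1]>90)&(hsv[...,2]>110)).astype(np.uint8)
mm=np.zeros_like(m); mm[240:294,312:362]=m[240:294,312:362]
mm=cv2.morphologyEx(mm,cv2.MORPH_CLOSE,np.ones((25,25)))
cn=max(cv2.findContours(mm,0,2)[0],key=cv2.contourArea)
rc=cv2.minAreaRect(cn);bx=cv2.boxPoints(rc);print(rc)
C=onplane(bx,*cam,95);print(C.round(1),C.mean(0))
print(np.linalg.norm(C[0]-C[1]),np.linalg.norm(C[1]-C[2]))
E
```

```text
(np.float32(307.5), np.float32(296.5)) (np.float32(415.3555), np.float32(296.5)) [[ 402.9   57.    40. ]
 [ 406.1 -237.9   40. ]
 [ 714.7   61.6   40. ]
 [ 716.5 -234.5   40. ]]
width 294.9532085181747
front yaw 0.010904207651300863
left yaw 0.014870560415425895
right yaw 0.010920090960366183
((334.3482971191406, 268.4280090332031), (31.56341552734375, 39.4854621887207), 3.5763344764709473)
[[426.8  28.2  95. ]
 [531.8  23.   95. ]
 [527.3 -61.1  95. ]
 [422.5 -55.2  95. ]] [477.09853378 -16.25356749  95.        ]
105.15210938077317 84.17671633129699
```

```bash
python3 - <<'E'
from h import *
from workcell import ctrl
o=ctrl.get_obs(); T=toolaxes(o); print(T.round(4),o["ee_pos"],o["t"])
print("yaw of tool y",np.arctan2(T[1,1],T[0,1]))
print("shift to (470,60,260):",T.T@(np.array([470,60,260])-o["ee_pos"]))
E
```

```text
[[-3.000e-04  3.068e-01  9.518e-01]
 [-9.000e-04  9.518e-01 -3.068e-01]
 [-1.000e+00 -9.000e-04 -0.000e+00]] [191.60395479 594.57753251 222.20933289] 0.2
yaw of tool y 1.2590041167985377
shift to (470,60,260): [ -37.41247807 -423.43467296  428.96271982]
```

```bash
for i in 1; do :; done
python3 -m crank '[[[-0.0066,-0.012,0.011],[0,0,0],0.05],[[-0.0066,-0.02375,0.022],[0,0,0],0.05],[[-0.0066,-0.02375,0.022],[0,0,0],0.05],[[-0.0066,-0.02375,0.022],[0,0,0],0.05],[[-0.0066,-0.02375,0.022],[0,0,0],0.05],[[-0.0066,-0.02375,0.022],[0,0,0],0.05],[[-0.0066,-0.02375,0.022],[0,0,0],0.05],[[-0.0066,-0.02375,0.022],[0,0,0],0.05]]'
python3 -m crank '[[[-0.0033,-0.02375,0.022],[0,0,0],0.05],[[-0.0033,-0.02375,0.022],[0,0,0],0.05],[[-0.0033,-0.02375,0.022],[0,0,0],0.05],[[-0.0033,-0.02375,0.022],[0,0,0],0.05],[[-0.0033,-0.02375,0.022],[0,0,0],0.05],[[-0.0033,-0.02375,0.022],[0,0,0],0.05],[[-0.0033,-0.02375,0.022],[0,0,0],0.05],[[-0.0033,-0.02375,0.022],[0,0,0],0.05]]'
python3 -m crank '[[[0,-0.02375,0.022],[0,0,0],0.05],[[0,-0.02375,0.022],[0,0,0],0.05],[[0,-0.02375,0.022],[0,0,0],0.05],[[0,-0.02375,0.022],[0,0,0],0.05],[[0,-0.02375,0.022],[0,0,0],0.05],[[0,-0.02375,0.022],[0,0,0],0.05],[[0,-0.02375,0.022],[0,0,0],0.05],[[0,-0.012,0.011],[0,0,0],0.05]]'
python3 -m crank '[[[0,0,0],[0.078,0,0],0.05],[[0,0,0],[0.078,0,0],0.05],[[0,0,0],[0.078,0,0],0.05],[[0,0,0],[0.078,0,0],0.05],[[0,0,0],[0.078,0,0],0.05],[[0,0,0],[0.078,0,0],0.05],[[0,0,0],[0.078,0,0],0.05],[[0,0,0],[0.078,0,0],0.05]]'
python3 -m crank '[[[0,0,0],[0.078,0,0],0.05],[[0,0,0],[0.078,0,0],0.05],[[0,0,0],[0.078,0,0],0.05],[[0,0,0],[0.078,0,0],0.05],[[0,0,0],[0.078,0,0],0.05],[[0,0,0],[0.078,0,0],0.05],[[0,0,0],[0.078,0,0],0.05],[[0,0,0],[0.078,0,0],0.05]]'
python3 - <<'E'
from h import *
from workcell import ctrl,vision
o=ctrl.get_obs(); d=vision.get_image("wrist"); cv2.imwrite("pics/w1.png",d["img"])
T=toolaxes(o); print(T.round(4),o["ee_pos"],o["t"],o["qpos"].round(3),o["width"])
np.savez("w1.npz",pos=o["ee_pos"],ori=o["orientation"])
E
```

```text
t: 0.87
ee_pos: [294.3, 372.3, 276.0]
orientation: [0.245, 1.557, -0.245]
ft_force: [0.7, -0.2, -0.3]
width: 50.3
t: 1.53
ee_pos: [403.1, 137.6, 302.4]
orientation: [0.245, 1.556, -0.245]
ft_force: [0.2, 0.0, 0.5]
width: 49.9
t: 2.2
ee_pos: [506.1, -83.8, 302.2]
orientation: [0.245, 1.556, -0.247]
ft_force: [0.7, 0.2, -0.1]
width: 49.9
t: 2.87
ee_pos: [504.8, -81.0, 302.1]
orientation: [0.733, 1.444, -0.733]
ft_force: [1.0, 0.2, -0.2]
width: 49.9
t: 3.53
ee_pos: [504.8, -80.9, 302.1]
orientation: [1.204, 1.212, -1.204]
ft_force: [0.4, -0.1, -0.1]
width: 50.2
[[-1.e-04  1.e+00  7.e-03]
 [-2.e-04  7.e-03 -1.e+00]
 [-1.e+00 -1.e-04  2.e-04]] [504.80773504 -80.92388188 302.09312236] 3.5333 [-0.182  0.164  1.797 -0.     1.181 -0.189] 50.1555653315892
```

View pics/w1.png

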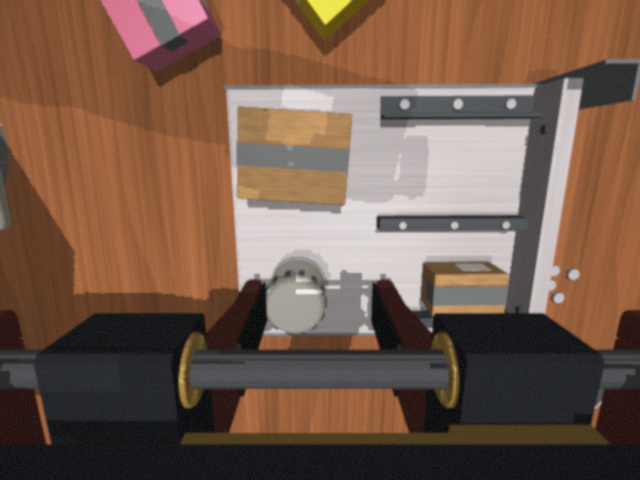

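The wrist view shows the carton top at px (237–352, 107–205), the left rail at rows 96–119, the middle rail at rows 216–231, the mouth ends at col ~380, and the filter at (296,295). I'll take edges from an enlargement.

```bash
python3 - <<'E'
from h import *
im=cv2.imread("pics/w1.png"); c=im[75:245,220:600]
cv2.imwrite("pics/w1c.png",cv2.resize(c,None,fx=2.1,fy=2.1,interpolation=cv2.INTER_CUBIC))
g=cv2.cvtColor(im,cv2.COLOR_BGR2GRAY)
for c in (420,480): print(c,[ (r,int(g[r,c])) for r in list(range(82,125))],"\n",[(r,int(g[r,c])) for r in range(208,238)])
E
```

```text
420 [(82, 121), (83, 128), (84, 132), (85, 139), (86, 141), (87, 152), (88, 171), (89, 196), (90, 208), (91, 205), (92, 206), (93, 207), (94, 201), (95, 172), (96, 131), (97, 98), (98, 98), (99, 93), (100, 96), (101, 92), (102, 94), (103, 93), (104, 92), (105, 93), (106, 92), (107, 93), (108, 94), (109, 91), (110, 94), (111, 91), (112, 87), (113, 86), (114, 91), (115, 89), (116, 77), (117, 61), (118, 62), (119, 91), (120, 115), (121, 126), (122, 126), (123, 129), (124, 134)] 
 [(208, 215), (209, 211), (210, 208), (211, 200), (212, 188), (213, 179), (214, 162), (215, 115), (216, 71), (217, 54), (218, 68), (219, 82), (220, 91), (221, 93), (222, 92), (223, 89), (224, 90), (225, 89), (226, 88), (227, 89), (228, 89), (229, 94), (230, 100), (231, 127), (232, 168), (233, 201), (234, 213), (235, 215), (236, 214), (237, 213)]
480 [(82, 110), (83, 115), (84, 120), (85, 130), (86, 135), (87, 146), (88, 170), (89, 191), (90, 203), (91, 204), (92, 206), (93, 206), (94, 190), (95, 158), (96, 120), (97, 93), (98, 91), (99, 88), (100, 89), (101, 87), (102, 88), (103, 87), (104, 88), (105, 89), (106, 89), (107, 87), (108, 88), (109, 89), (110, 87), (111, 84), (112, 79), (113, 82), (114, 85), (115, 85), (116, 71), (117, 57), (118, 69), (119, 97), (120, 120), (121, 127), (122, 124), (123, 125), (124, 137)] 
 [(208, 202), (209, 202), (210, 199), (211, 192), (212, 182), (213, 169), (214, 142), (215, 100), (216, 59), (217, 53), (218, 70), (219, 85), (220, 86), (221, 89), (222, 88), (223, 89), (224, 88), (225, 91), (226, 89), (227, 89), (228, 92), (229, 97), (230, 110), (231, 131), (232, 164), (233, 193), (234, 205), (235, 205), (236, 205), (237, 205)]
```

View pics/w1c.png

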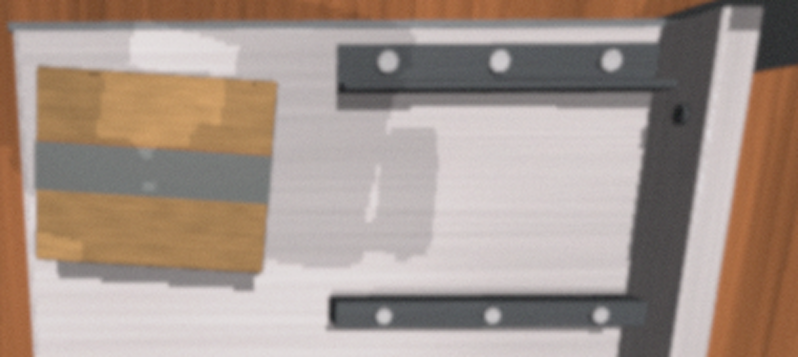

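```bash
python3 - <<'E'
from h import *
from workcell import vision
d=vision.get_image("wrist"); z=np.load("w1.npz"); o={"ee_pos":z["pos"],"orientation":z["ori"]}
cam=wristcam(d,o); print("cam",cam[2])
f=lambda px,z: onplane(px,*cam,z)
im=d["img"]; g=cv2.cvtColor(im,cv2.COLOR_BGR2GRAY).astype(float)
def cross(col,r0,r1,th,rising):
    v=g[r0:r1,col]
    for i in range(len(v)-1):
        if (v[i]<th<=v[i+1]) if rising else (v[i]>=th>v[i+1]): return r0+i+(th-v[i])/(v[i+1]-v[i])
cols=[395,420,445,470,490,510]
out={}
for nm,a,b,th,ri,zz,ry in [("mid+7 foot",205,220,125,False,40,7),("mid-7 top",225,238,150,True,65,-7),("left flange137",90,99,150,False,43,137),("left113 foot",115,123,95,True,40,113),("deck145",82,92,165,True,40,145)]:
    px=[(c,cross(c,a,b,th,ri)) for c in cols]; px=[p for p in px if p[1]]
    P=f(px,zz); l=cv2.fitLine(P[:,:2].astype(np.float32),cv2.DIST_HUBER,0,.01,.01).ravel()
    yaw=np.arctan(l[1]/l[0]); print(nm,"yaw",yaw.round(4),"y at x=600:",(l[3]+(600-l[2])*l[1]/l[0]).round(1),"-> rack origin line y:",(l[3]+(600-l[2])*l[1]/l[0]-ry).round(1))
# mouth ends, columns
def crossc(row,c0,c1,th,ri):
    v=g[row,c0:c1]
    for i in range(len(v)-1):
        if (v[i]<th<=v[i+1]) if ri else (v[i]>=th>v[i+1]): return c0+i+(th-v[i])/(v[i+1]-v[i])
for rows,zz in ((range(99,111),43),(range(222,229),65),(range(217,220),52)):
    p=[(crossc(r,365,400,150,False),r) for r in rows]; p=[q for q in p if q[0]]; print("mouth",f(p,zz).mean(0).round(1),np.round(p[0],1))
# front edge of deck
P=f([(crossc(r,215,245,165,True),r) for r in (95,100,210,225,240)],40); print("front",P.round(1).tolist())
# stop foot
P=f([(crossc(r,500,545,120,False),r) for r in (130,150,170,190,205)],40); print("stop",P.round(1).tolist())
hsv=cv2.cvtColor(im,cv2.COLOR_BGR2HSV)
m=((hsv[...,0]>8)&(hsv[...,0]<28)&(hsv[...,1]>90)).astype(np.uint8); mm=np.zeros_like(m); mm[100:215,233:362]=m[100:215,233:362]
mm=cv2.morphologyEx(mm,cv2.MORPH_OPEN,np.ones((3,3)))
pts=cv2.convexHull(np.argwhere(mm)[:,::-1].astype(np.int32))
P=f(pts.reshape(-1,2),95)[:,:2].astype(np.float32); rc=cv2.minAreaRect(P); print("carton",rc, cv2.boxPoints(rc).round(1).tolist())
v=cv2.imread("pics/w1.png"); cv2.polylines(v,[pts],True,(0,255,0)); cv2.imwrite("pics/w1h.png",cv2.resize(v[75:245,220:600],None,fx=2.1,fy=2.1))
E
```

```text
cam [503.08034765 -12.52788321 463.28380293]
mid+7 foot yaw 0.0189 y at x=600: -80.5 -> rack origin line y: -87.5
mid-7 top yaw 0.0108 y at x=600: -95.1 -> rack origin line y: -88.1
left flange137 yaw 0.012 y at x=600: 49.8 -> rack origin line y: -87.2
left113 foot yaw 0.0228 y at x=600: 25.0 -> rack origin line y: -88.0
deck145 yaw 0.0209 y at x=600: 57.1 -> rack origin line y: -87.9
mouth [567.9  39.7  43. ] [378.7  99. ]
mouth [567.2 -88.3  65. ] [375.8 222. ]
mouth [568.9 -82.6  52. ] [375.9 217. ]
front [[402.7, 48.6, 40.0], [403.0, 43.5, 40.0], [404.2, -76.4, 40.0], [404.4, -94.2, 40.0], [404.8, -112.4, 40.0]]
stop [[734.8, 14.9, 40.0], [735.0, -6.5, 40.0], [735.0, -28.4, 40.0], [735.2, -50.9, 40.0], [736.7, -68.2, 40.0]]
carton ((477.5821228027344, -15.606513977050781), (86.09064483642578, 106.81974792480469), 87.0898666381836) [[422.1000061035156, -55.900001525878906], [528.7000122070312, -61.29999923706055], [533.0999755859375, 24.700000762939453], [426.3999938964844, 30.100000381469727]]
```

View pics/w1h.png

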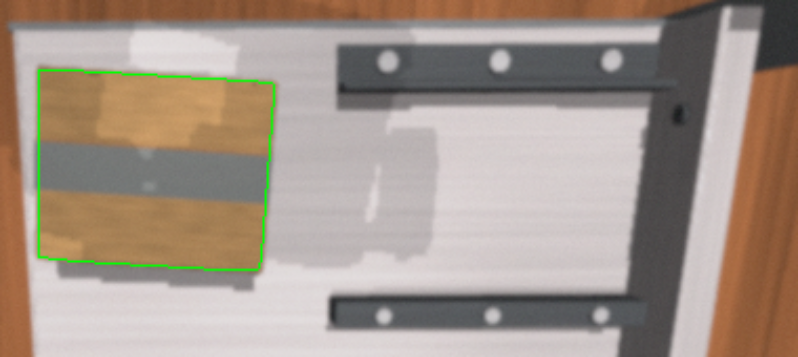

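Rack: mouth line x≈569, lane axis at y≈-27.8 (at x=600), yaw≈0.014. Carton: centre (477.6,-15.6), yaw≈-0.05. That puts it ~14 mm outward and 0.065 rad askew. I'll push it sideways first with both fingertips on its outer face, which centres and squares it, and then push it in.

```bash
python3 -m crank '[[[0,-0.0033,-0.01],[-0.007,0,0],0.06],[[0,-0.0033,-0.02],[0,0,0],0.06],[[0,-0.0033,-0.02],[0,0,0],0.06],[[0,-0.0033,-0.02],[0,0,0],0.06],[[0,-0.0033,-0.02],[0,0,0],0.06],[[0,-0.0033,-0.02],[0,0,0],0.06],[[0,-0.0033,-0.016],[0,0,0],0.06],[[0,-0.0033,-0.010],[0,0,0],0.06]]'
python3 -m crank '[[[0.015,0,0],[0,0,0],0.06],[[0.025,0,0],[0,0,0],0.06],[[0.03,0,0],[0,0,0],0.06],[[0.03,0,0],[0,0,0],0.06],[[0.03,0,0],[0,0,0],0.06],[[0.025,0,0],[0,0,0],0.06],[[0.015,0,0],[0,0,0],0.06],[[0.01,0,0],[0,0,0],0.06]]'
python3 - <<'E'
from h import *
from workcell import ctrl
o=ctrl.get_obs();print(o["ee_pos"],toolaxes(o).round(4),o["width"])
E
```

```text
t: 4.3
ee_pos: [476.0, 56.7, 302.0]
orientation: [1.194, 1.22, -1.193]
ft_force: [0.5, -0.8, -1.1]
width: 59.8
t: 4.97
ee_pos: [475.4, 54.9, 120.1]
orientation: [1.193, 1.22, -1.197]
ft_force: [-0.9, 0.5, 0.6]
width: 59.7
[475.4073928   54.93031817 120.10969658] [[-2.900e-03  9.998e-01  1.960e-02]
 [-4.000e-04  1.960e-02 -9.998e-01]
 [-1.000e+00 -2.900e-03  3.000e-04]] 59.702564689640546
```

```bash
python3 -m crank '[[[0.008,0,0],[0.002,0,0],0.06],[[0.014,0.001,0],[0,0,0],0.06],[[0.014,0.001,0],[0,0,0],0.06],[[0.012,0,0],[0,0,0],0.06],[[0.008,0,0],[0,0,0],0.06],[[0.004,0,0],[0,0,0],0.06],[[0,0,0],[0,0,0],0.06],[[0,0,0],[0,0,0],0.06]]'
python3 - <<'E'
from h import *
from workcell import ctrl,vision
o=ctrl.get_obs();print(o["ee_pos"],toolaxes(o).round(4),o["width"],o["t"])
d=vision.get_image("wrist");cv2.imwrite("pics/w2.png",d["img"])
d=vision.get_image("scene");cv2.imwrite("pics/s2.png",cv2.resize(d["img"][140:360,160:440],None,fx=2.7,fy=2.7))
E
```

```text
t: 5.63
ee_pos: [479.2, 55.1, 62.3]
orientation: [1.198, 1.216, -1.197]
ft_force: [0.7, -0.2, 1.0]
width: 59.7
[479.21023972  55.07093064  62.28731665] [[ 6.000e-04  9.999e-01  1.620e-02]
 [ 0.000e+00  1.620e-02 -9.999e-01]
 [-1.000e+00  6.000e-04 -0.000e+00]] 59.67813214903396 5.6333
```

View pics/w2.png

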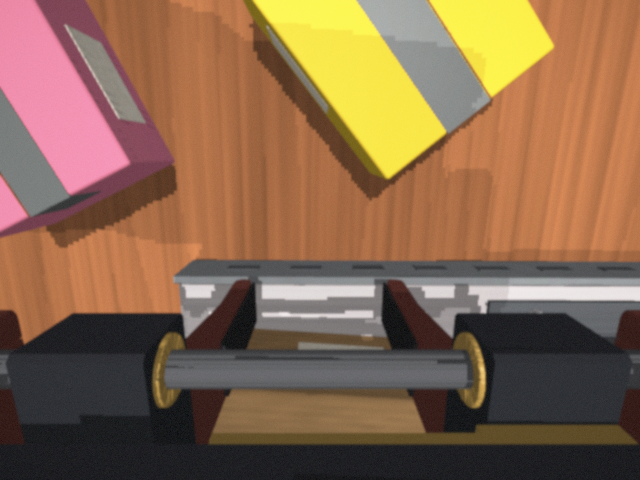

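View pics/s2.png

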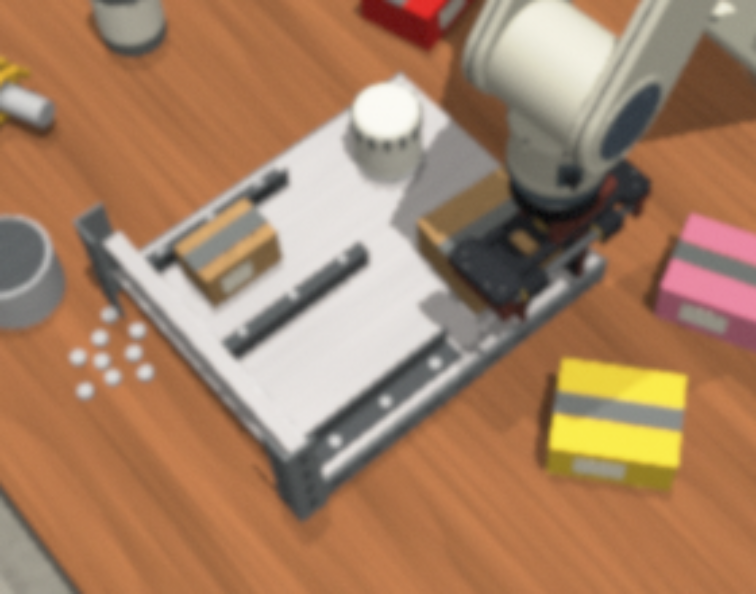

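The fingers stand clear beside the carton, which is at px (315,390) between them. Now I push it sideways slowly.

```bash
python3 -m crank '[[[0,0,0.002],[0,0,0],0.06],[[0,0,0.003],[0.001,0,0],0.06],[[0,0,0.003],[0,0,0],0.06],[[0,0,0.003],[0,0,0],0.06],[[0,0,0.003],[0,0,0],0.06],[[0,0,0.003],[0,0,0],0.06],[[0,0,0.002],[0,0,0],0.06],[[0,0,0.001],[0,0,0],0.06]]'
python3 -m crank '[[[0,0,0.0012],[0,0,0],0.06],[[0,0,0.0012],[0,0,0],0.06],[[0,0,0.0012],[0,0,0],0.06],[[0,0,0.0012],[0,0,0],0.06],[[0,0,0.0012],[0,0,0],0.06],[[0,0,0.0012],[0,0,0],0.06],[[0,0,0.0012],[0,0,0],0.06],[[0,0,0.001],[0,0,0],0.06]]'
python3 - <<'E'
from h import *
from workcell import ctrl,vision
o=ctrl.get_obs();print(o["ee_pos"],toolaxes(o)[:,1].round(4),o["ft_force"])
d=vision.get_image("top");cv2.imwrite("pics/t3.png",cv2.resize(d["img"][150:310,290:440],None,fx=3.75,fy=3.75))
d=vision.get_image("wrist");cv2.imwrite("pics/w3.png",d["img"])
E
```

```text
t: 6.4
ee_pos: [478.8, 35.0, 61.9]
orientation: [1.199, 1.217, -1.199]
ft_force: [-1.8, 4.3, 3.8]
width: 60.0
t: 7.07
ee_pos: [479.5, 25.5, 61.9]
orientation: [1.198, 1.216, -1.198]
ft_force: [0.2, 2.8, 0.1]
width: 60.0
[479.54798434  25.4754207   61.86261949] [9.999e-01 1.510e-02 4.000e-04] [0.20693794 2.75185297 0.0921734 ]
```

View pics/w3.png

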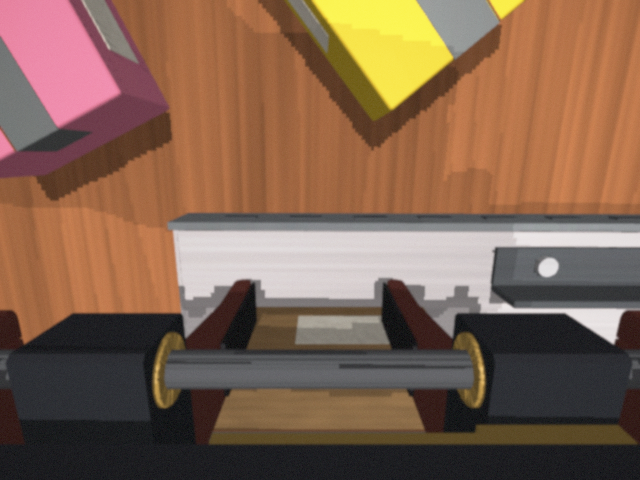

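```bash
python3 -m crank '[[[0,0,-0.003],[0,0,0],0.06],[[0,0,-0.005],[0,0,0],0.06],[[-0.01,0,-0.005],[0,0,0],0.06],[[-0.02,0,0],[0,0,0],0.06],[[-0.03,0,0],[0,0,0],0.06],[[-0.03,0,0],[0,0,0],0.06],[[-0.03,0,0],[0,0,0],0.06],[[-0.03,0,0],[0,0,0],0.06]]'
python3 -m crank '[[[-0.03,-0.006,0.004],[0,0,0],0.06],[[-0.03,-0.013,0.009],[0,0,0],0.06],[[-0.02,-0.013,0.009],[0,0,0],0.06],[[-0.01,-0.013,0.009],[0,0,0],0.06],[[0,-0.013,0.009],[0,0,0],0.06],[[0,-0.013,0.009],[0,0,0],0.06],[[0,-0.013,0.009],[0,0,0],0.06],[[0,-0.01,0.01],[0,0,0],0.06]]'
python3 -m crank '[[[0,0,0],[0.08,0,0],0.06],[[0,0,0],[0.1,0,0],0.06],[[0,0,0],[0.1,0,0],0.06],[[0,0,0],[0.1,0,0],0.06],[[0,0,0],[0.1,0,0],0.06],[[0,0,0],[0.1,0,0],0.06],[[0,0,0],[0.1,0,0],0.06],[[0,0,0],[0.1,0,0],0.06]]'
python3 -m crank '[[[0,0,0],[0.1,0,0],0.06],[[0,0,0],[0.1,0,0],0.06],[[0,0,0],[0.1,0,0],0.06],[[0,0,0],[0.1,0,0],0.06],[[0,0,0],[0.1,0,0],0.06],[[0,0,0],[0.1,0,0],0.06],[[0,0,0],[0.1,0,0],0.06],[[0,0,0],[0.09,0,0],0.06]]'
cat > look.py <<'E'
import sys
from h import *
from workcell import ctrl,vision
o=ctrl.get_obs();T=toolaxes(o);print(o["t"],o["ee_pos"].round(1),"\n",T.round(4),o["qpos"].round(2))
d=vision.get_image("wrist");cv2.imwrite(f"pics/{sys.argv[1]}.png",d["img"])
np.savez(sys.argv[1]+".npz",pos=o["ee_pos"],ori=o["orientation"])
E
python3 look.py w4
```

```text
t: 7.83
ee_pos: [478.7, 39.1, 214.0]
orientation: [1.198, 1.216, -1.198]
ft_force: [0.6, 0.3, -0.0]
width: 60.1
t: 8.5
ee_pos: [383.8, -31.1, 300.8]
orientation: [1.197, 1.218, -1.2]
ft_force: [0.7, 1.2, 0.8]
width: 60.1
t: 9.17
ee_pos: [384.8, -30.9, 300.6]
orientation: [1.748, 0.742, -1.753]
ft_force: [0.1, -0.8, 0.0]
width: 60.5
t: 9.83
ee_pos: [384.8, -30.9, 300.6]
orientation: [2.213, 0.012, -2.219]
ft_force: [0.2, -0.6, 0.0]
width: 59.7
9.8333 [384.8 -30.9 300.6] 
 [[-2.700e-03  1.070e-02 -9.999e-01]
 [ 2.000e-04 -9.999e-01 -1.070e-02]
 [-1.000e+00 -2.000e-04  2.700e-03]] [-0.11 -0.05  2.03 -0.    1.16  1.45]
```

View pics/w4.png

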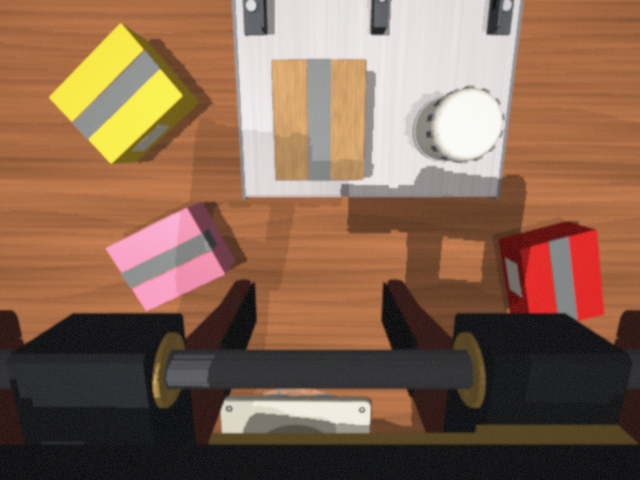

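The carton top is at px (272–366, 59–181), with the left rail end at (257,17), the middle rail at (380,17), and the deck edges at cols 235–245 and 520–500.

```bash
cat > meas.py <<'E'
import sys
from h import *
from workcell import vision
n=sys.argv[1]; x0,x1,y0,y1=map(int,sys.argv[2:6])
d=vision.get_image("wrist") if 0 else None
import numpy as np
z=np.load(n+".npz"); o={"ee_pos":z["pos"],"orientation":z["ori"]}
K=np.array([[364.87809231,0,318.59100405],[0,364.87809231,248.21779105],[0,0,1]])
H=np.array([[-1.31033505e-03,-2.50779542e-01,9.68043338e-01,-1.61202385e+02],[9.99999123e-01,-1.42398373e-04,1.31670066e-03,-2.97729049e-01],[-1.92353792e-04,9.68044215e-01,2.50779508e-01,-6.95191766e+01],[0,0,0,1]])
cam=wristcam({"mtx":K,"hand_eye":H},o)
f=lambda px,z: onplane(px,*cam,z)
im=cv2.imread(f"pics/{n}.png"); g=cv2.cvtColor(im,cv2.COLOR_BGR2GRAY).astype(float)
hsv=cv2.cvtColor(im,cv2.COLOR_BGR2HSV)
m=((hsv[...,0]>8)&(hsv[...,0]<28)&(hsv[...,1]>75)).astype(np.uint8); mm=np.zeros_like(m); mm[y0:y1,x0:x1]=m[y0:y1,x0:x1]
mm=cv2.morphologyEx(mm,cv2.MORPH_OPEN,np.ones((3,3)))
pts=cv2.convexHull(np.argwhere(mm)[:,::-1].astype(np.int32)).reshape(-1,2)
P=f(pts,95)[:,:2].astype(np.float32); rc=cv2.minAreaRect(P); B=cv2.boxPoints(rc)
e=[B[1]-B[0],B[2]-B[1]]; e=max(e,key=np.linalg.norm); e=e*np.sign(e[0])
c=np.array(rc[0]); yaw=np.arctan2(e[1],e[0]); print("carton centre",c.round(1),"size",np.round(rc[1],1),"yaw",yaw.round(4))
for yr in (.012,.014):
    ax=np.array([np.cos(yr),np.sin(yr)]); og=np.array([569.3,-88.2]); q=c-og
    print("rack frame",yr,"x",(q@ax).round(1),"y",(q@[-ax[1],ax[0]]).round(1),"dyaw",(yaw-yr).round(4))
E
python3 meas.py w4 262 372 50 190
python3 - <<'E'
import sys; sys.argv=["x","w4","262","372","50","190"]
exec(open("meas.py").read())
def cr(row,a,b,th,ri):
    v=g[row,a:b]
    for i in range(len(v)-1):
        if (v[i]<th<=v[i+1]) if ri else (v[i]>=th>v[i+1]): return a+i+(th-v[i])/(v[i+1]-v[i])
for nm,a,b,th,ri,zz in (("deckL",225,255,150,True,40),("deckR",490,530,150,False,40)):
    P=f([(cr(r,a,b,th,ri),r) for r in range(45,190,5) if cr(r,a,b,th,ri)],zz)[:,:2].astype(np.float32); l=cv2.fitLine(P,cv2.DIST_HUBER,0,.01,.01).ravel()
    print(nm,"yaw",l[1]/l[0],"y at 500",l[3]+(500-l[2])*l[1]/l[0])
for r in (10,16,22): print(r,[round(v) for v in g[r,240:280]],"\n",[round(v) for v in g[r,365:395]])
E
```

```text
carton centre [483.1 -30.3] size [107.2  87.3] yaw 0.0112
rack frame 0.012 x -85.5 y 59.0 dyaw -0.0008
rack frame 0.014 x -85.4 y 59.1 dyaw -0.0028
carton centre [483.1 -30.3] size [107.2  87.3] yaw 0.0112
rack frame 0.012 x -85.5 y 59.0 dyaw -0.0008
rack frame 0.014 x -85.4 y 59.1 dyaw -0.0028
deckL yaw 0.03197241 y at 500 57.402256
deckR yaw 0.01265893 y at 500 -235.72353
10 [223, 223, 204, 155, 114, 106, 108, 127, 152, 174, 188, 188, 179, 159, 128, 102, 93, 94, 94, 91, 96, 97, 94, 78, 54, 49, 78, 118, 135, 134, 134, 136, 137, 142, 167, 207, 221, 224, 222, 221] 
 [227, 225, 222, 212, 197, 163, 112, 67, 66, 82, 98, 100, 101, 101, 101, 98, 97, 98, 100, 98, 99, 96, 103, 116, 134, 168, 211, 224, 226, 226]
16 [224, 222, 209, 167, 123, 105, 105, 106, 101, 101, 103, 102, 101, 101, 100, 98, 103, 104, 101, 104, 103, 99, 98, 80, 57, 50, 77, 114, 134, 137, 136, 137, 136, 144, 170, 207, 224, 223, 224, 223] 
 [227, 224, 223, 215, 195, 162, 110, 68, 66, 86, 98, 102, 104, 102, 104, 104, 99, 98, 101, 100, 100, 99, 106, 119, 138, 171, 212, 226, 224, 225]
22 [223, 224, 214, 172, 130, 110, 106, 104, 102, 103, 101, 103, 101, 98, 101, 100, 102, 101, 103, 99, 99, 101, 96, 88, 60, 49, 72, 101, 129, 135, 135, 133, 134, 143, 168, 208, 225, 227, 224, 224] 
 [227, 227, 223, 214, 189, 147, 95, 62, 68, 89, 98, 102, 103, 102, 103, 100, 100, 98, 106, 100, 97, 98, 109, 134, 170, 208, 226, 226, 226, 226]
```

```bash
python3 - <<'E'
import sys; sys.argv=["x","w4","262","372","50","190"]
exec(open("meas.py").read())
L=f([(266.3,16),(371,16)],40);print(L.round(1),"gap",L[0,1]-L[1,1],"mid",L.mean(0))
T65=f([(258,16),(388.7,16)],65);print(T65.round(1))
E
```

```text
carton centre [483.1 -30.3] size [107.2  87.3] yaw 0.0112
rack frame 0.012 x -85.5 y 59.0 dyaw -0.0008
rack frame 0.014 x -85.4 y 59.1 dyaw -0.0028
[[589.4  24.7  40. ]
 [590.6 -82.5  40. ]] gap 107.18181049816766 mid [590.02668038 -28.89984163  40.        ]
[[581.3  29.4  65. ]
 [582.8 -96.4  65. ]]
```

The carton is centred within ~1 mm and squared within ~0.003 rad. Now I go down behind it, with the fingertips above rail height and well inside the lane width.

```bash
python3 -m crank '[[[0.012,0,-0.001],[-0.0025,0,0],0.05],[[0.02,0,-0.001],[0,0,0],0.05],[[0.025,0,-0.001],[0,0,0],0.05],[[0.025,0,-0.001],[0,0,0],0.05],[[0.025,0,-0.001],[0,0,0],0.05],[[0.025,0,0],[0,0,0],0.05],[[0.025,0,0],[0,0,0],0.05],[[0.02,0,0],[0,0,0],0.05]]'
python3 -m crank '[[[0.018,0,0],[0,0,0],0.05],[[0.014,0,0],[0,0,0],0.05],[[0.01,0,0],[0,0,0],0.05],[[0.007,0,0],[0,0,0],0.05],[[0.004,0,0],[0,0,0],0.05],[[0.002,0,0],[0,0,0],0.05],[[0,0,0],[0,0,0],0.05],[[0,0,0],[0,0,0],0.05]]'
python3 look.py w5
```

```text
t: 10.55
ee_pos: [389.2, -30.7, 122.7]
orientation: [2.208, 0.023, -2.215]
ft_force: [0.9, 0.6, -0.6]
width: 50.2
t: 11.22
ee_pos: [391.3, -30.7, 70.2]
orientation: [2.213, 0.021, -2.211]
ft_force: [-0.3, 0.0, -0.2]
width: 49.7
11.2167 [391.3 -30.7  70.2] 
 [[ 5.000e-04  1.870e-02 -9.998e-01]
 [-1.000e-04 -9.998e-01 -1.870e-02]
 [-1.000e+00  1.000e-04 -5.000e-04]] [-0.11  0.38  2.22 -0.    0.54  1.44]
```

View pics/w5.png

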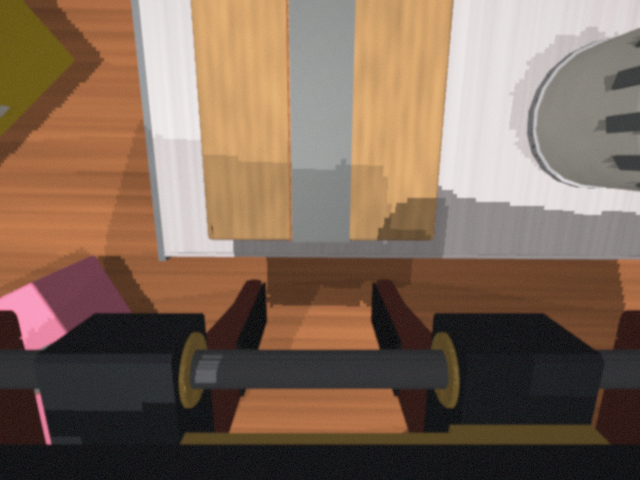

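```bash
python3 -m crank '[[[0,0,-0.003],[0.003,0,0],0.05],[[0,0,-0.004],[0,0,0],0.05],[[0,0,-0.004],[0,0,0],0.05],[[0,0,-0.004],[0,0,0],0.05],[[0,0,-0.003],[0,0,0],0.05],[[0,0,-0.002],[0,0,0],0.05],[[0,0,-0.002],[0,0,0],0.05],[[0,0,-0.002],[0,0,0],0.05]]'
python3 -m crank '[[[0,0,-0.002],[0,0,0],0.05],[[0,0,-0.003],[0,0,0],0.05],[[0,0,-0.004],[0,0,0],0.05],[[0,0,-0.005],[0,0,0],0.05],[[0,0,-0.005],[0,0,0],0.05],[[0,0,-0.005],[0,0,0],0.05],[[0,0,-0.003],[0,0,0],0.05],[[0,0,-0.002],[0,0,0],0.05]]'
python3 look.py w6
```

```text
t: 11.93
ee_pos: [415.3, -30.3, 69.8]
orientation: [2.213, 0.017, -2.214]
ft_force: [0.3, -0.1, -0.4]
width: 49.9
t: 12.6
ee_pos: [444.4, -29.8, 69.8]
orientation: [2.213, 0.017, -2.214]
ft_force: [-2.2, -0.3, -0.7]
width: 50.0
12.6 [444.4 -29.8  69.8] 
 [[-2.000e-04  1.530e-02 -9.999e-01]
 [ 0.000e+00 -9.999e-01 -1.530e-02]
 [-1.000e+00 -0.000e+00  2.000e-04]] [-0.09  0.43  2.11 -0.    0.6   1.46]
```

View pics/w6.png

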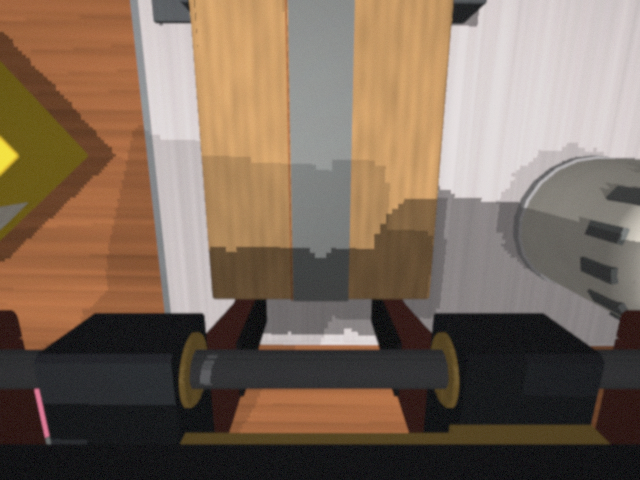

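```bash
cat > side.py <<'E'
import sys
exec(open("meas.py").read().split("hsv=")[0].replace("x0,x1,y0,y1=map(int,sys.argv[2:6])",""))
# side edges of the carton top by strongest saturation edge
s=cv2.GaussianBlur(cv2.cvtColor(im,cv2.COLOR_BGR2HSV)[...,1],(3,3),0).astype(float)
gx=np.diff(s,axis=1); rows=range(int(sys.argv[2]),int(sys.argv[3]),6)
res={}
for nm,a,b,sg in (("L",180,230,1),("R",415,465,-1)):
    px=[(a+np.argmax(sg*gx[r,a:b])+.5,r) for r in rows]
    P=f(px,95)[:,:2].astype(np.float32); l=cv2.fitLine(P,cv2.DIST_HUBER,0,.01,.01).ravel(); res[nm]=l
    print(nm,"slope",(l[1]/l[0]).round(4),"y at 520",(l[3]+(520-l[2])*l[1]/l[0]).round(1), np.round(px[0],1),np.round(px[-1],1))
E
python3 side.py w6 30 290
python3 - <<'E'
import cv2
im=cv2.imread("pics/w6.png"); cv2.imwrite("pics/w6c.png",cv2.resize(im[0:120,140:500],None,fx=2.2,fy=2.2,interpolation=cv2.INTER_CUBIC))
E
```

```text
L slope 0.0182 y at 520 13.8 [191.5  30. ] [212.5 288. ]
R slope 0.0167 y at 520 -72.4 [450.5  30. ] [429.5 288. ]
```

View pics/w6c.png

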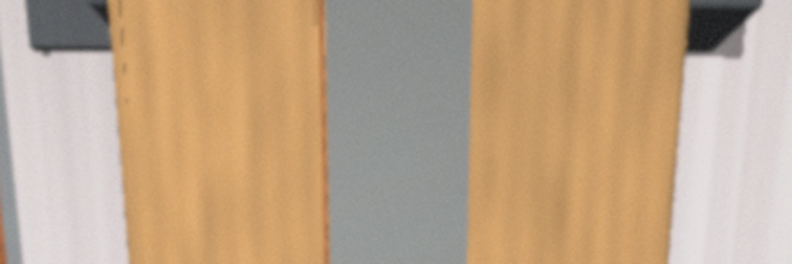

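Carton centre line y=-29.3 at x=520 matches the lane axis (≈-29), and it looks square. I continue pushing.

```bash
python3 -m crank '[[[0,0,-0.003],[0,0,0],0.05],[[0,0,-0.005],[0,0,0],0.05],[[0,0,-0.005],[0,0,0],0.05],[[0,0,-0.005],[0,0,0],0.05],[[0,0,-0.005],[0,0,0],0.05],[[0,0,-0.005],[0,0,0],0.05],[[0,0,-0.004],[0,0,0],0.05],[[0,0,-0.003],[0,0,0],0.05]]'
python3 look.py w7
```

```text
t: 13.32
ee_pos: [479.8, -29.3, 69.8]
orientation: [2.214, 0.017, -2.214]
ft_force: [-2.2, -0.5, 0.7]
width: 50.1
13.3167 [479.8 -29.3  69.8] 
 [[ 2.000e-04  1.530e-02 -9.999e-01]
 [-0.000e+00 -9.999e-01 -1.530e-02]
 [-1.000e+00  0.000e+00 -2.000e-04]] [-0.09  0.47  2.04 -0.    0.64  1.47]
```

View pics/w7.png

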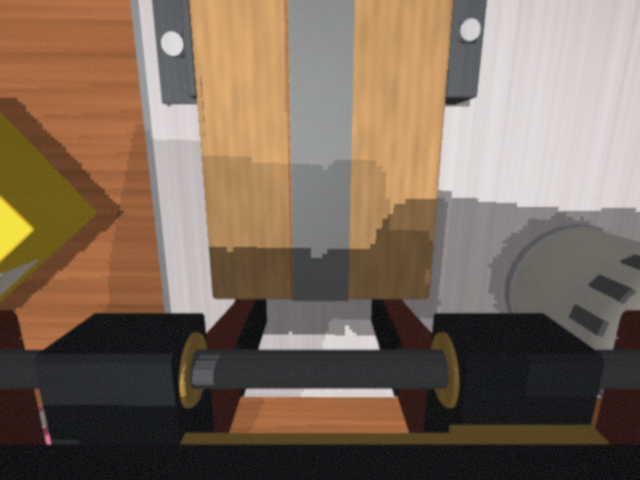

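```bash
python3 side.py w7 30 290
```

```text
L slope 0.0236 y at 520 13.6 [190.5  30. ] [212.5 288. ]
R slope 0.0132 y at 520 -72.5 [450.5  30. ] [429.5 288. ]
```

The carton is entering the lane, still centred between the left rail (cols 161–195) and the middle rail (cols 447–477).

```bash
python3 -m crank '[[[0,0,-0.004],[0.001,0,0],0.05],[[0,0,-0.005],[0,0,0],0.05],[[0,0,-0.005],[0,0,0],0.05],[[0,0,-0.005],[0,0,0],0.05],[[0,0,-0.005],[0,0,0],0.05],[[0,0,-0.005],[0,0,0],0.05],[[0,0,-0.005],[0,0,0],0.05],[[0,0,-0.005],[0,0,0],0.05]]'
python3 -m crank '[[[0,0,-0.005],[0,0,0],0.05],[[0,0,-0.005],[0,0,0],0.05],[[0,0,-0.005],[0,0,0],0.05],[[0,0,-0.005],[0,0,0],0.05],[[0,0,-0.005],[0,0,0],0.05],[[0,0,-0.004],[0,0,0],0.05],[[0,0,-0.003],[0,0,0],0.05],[[0,0,-0.002],[0,0,0],0.05]]'
python3 look.py w8;python3 side.py w8 30 290
```

```text
t: 14.03
ee_pos: [518.7, -28.7, 69.8]
orientation: [2.214, 0.016, -2.214]
ft_force: [-1.4, -0.4, -1.9]
width: 49.8
t: 14.7
ee_pos: [552.5, -28.2, 69.9]
orientation: [2.214, 0.016, -2.214]
ft_force: [-3.8, 0.5, 1.5]
width: 49.8
14.7 [552.5 -28.2  69.9] 
 [[-1.000e-04  1.440e-02 -9.999e-01]
 [-0.000e+00 -9.999e-01 -1.440e-02]
 [-1.000e+00  0.000e+00  1.000e-04]] [-0.07  0.54  1.88 -0.    0.72  1.48]
L slope 0.0191 y at 520 13.6 [190.5  30. ] [212.5 288. ]
R slope 0.0155 y at 520 -72.9 [450.5  30. ] [429.5 288. ]
```

View pics/w8.png

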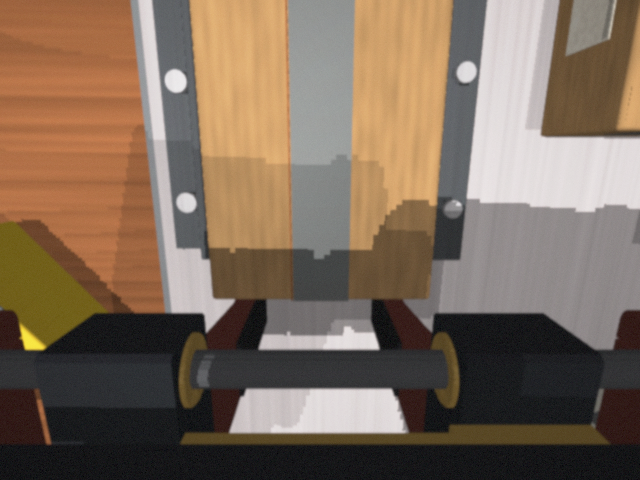

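Still straight and symmetric between the rails. About 60 mm remain.

```bash
python3 -m crank '[[[0,0,-0.004],[0,0,0],0.05],[[0,0,-0.005],[0,0,0],0.05],[[0,0,-0.005],[0,0,0],0.05],[[0,0,-0.005],[0,0,0],0.05],[[0,0,-0.005],[0,0,0],0.05],[[0,0,-0.005],[0,0,0],0.05],[[0,0,-0.005],[0,0,0],0.05],[[0,0,-0.004],[0,0,0],0.05]]'
python3 -m crank '[[[0,0,-0.003],[0,0,0],0.05],[[0,0,-0.003],[0,0,0],0.05],[[0,0,-0.002],[0,0,0],0.05],[[0,0,-0.002],[0,0,0],0.05],[[0,0,-0.001],[0,0,0],0.05],[[0,0,-0.001],[0,0,0],0.05],[[0,0,-0.001],[0,0,0],0.05],[[0,0,-0.001],[0,0,0],0.05]]'
python3 look.py w9;python3 side.py w9 30 290
```

```text
t: 15.42
ee_pos: [590.8, -27.7, 69.9]
orientation: [2.215, 0.016, -2.214]
ft_force: [-2.1, 0.8, -1.2]
width: 50.1
t: 16.08
ee_pos: [604.1, -27.5, 69.8]
orientation: [2.214, 0.016, -2.214]
ft_force: [-2.6, -0.0, -0.3]
width: 50.1
16.0833 [604.1 -27.5  69.8] 
 [[-0.      0.0143 -0.9999]
 [-0.     -0.9999 -0.0143]
 [-1.      0.      0.    ]] [-0.07  0.6   1.76 -0.    0.78  1.49]
L slope 0.0152 y at 520 13.9 [190.5  30. ] [211.5 288. ]
R slope 0.0138 y at 520 -72.8 [451.5  30. ] [429.5 288. ]
```

View pics/w9.png

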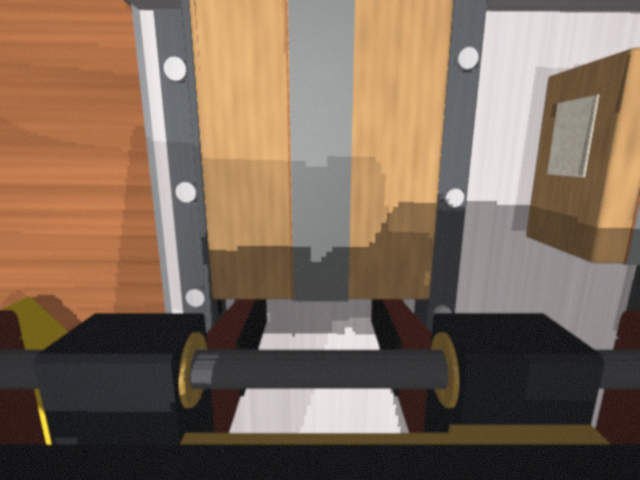

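Not home yet. I nudge on in small steps, watching the force.

```bash
python3 -m crank '[[[0,0,-0.001],[0,0,0],0.05],[[0,0,-0.001],[0,0,0],0.05],[[0,0,-0.001],[0,0,0],0.05],[[0,0,-0.001],[0,0,0],0.05],[[0,0,-0.001],[0,0,0],0.05],[[0,0,-0.001],[0,0,0],0.05],[[0,0,-0.001],[0,0,0],0.05],[[0,0,-0.001],[0,0,0],0.05]]'
```

```text
t: 16.8
ee_pos: [612.2, -27.4, 69.9]
orientation: [2.214, 0.016, -2.214]
ft_force: [-2.7, 0.3, -0.5]
width: 50.0
```

```bash
python3 -m crank '[[[0,0,-0.0005],[0,0,0],0.05],[[0,0,-0.0005],[0,0,0],0.05],[[0,0,-0.0005],[0,0,0],0.05],[[0,0,-0.0005],[0,0,0],0.05],[[0,0,0],[0,0,0],0.05],[[0,0,0],[0,0,0],0.05],[[0,0,0],[0,0,0],0.05],[[0,0,0],[0,0,0],0.05]]'
```

```text
t: 17.47
ee_pos: [614.3, -27.4, 69.9]
orientation: [2.215, 0.016, -2.214]
ft_force: [-1.3, -0.1, -0.7]
width: 50.2
```

```bash
python3 -m crank '[[[0,0,-0.0005],[0,0,0],0.05],[[0,0,-0.0005],[0,0,0],0.05],[[0,0,-0.0005],[0,0,0],0.05],[[0,0,-0.0005],[0,0,0],0.05],[[0,0,0],[0,0,0],0.05],[[0,0,0],[0,0,0],0.05],[[0,0,0],[0,0,0],0.05],[[0,0,0],[0,0,0],0.05]]'
```

```text
t: 18.13
ee_pos: [615.2, -27.3, 69.9]
orientation: [2.212, 0.016, -2.216]
ft_force: [-6.5, 0.8, 2.8]
width: 50.0
```

```bash
python3 -m crank '[[[0,0,-0.0005],[0,0,0],0.05],[[0,0,-0.0005],[0,0,0],0.05],[[0,0,0],[0,0,0],0.05],[[0,0,0],[0,0,0],0.05],[[0,0,0],[0,0,0],0.05],[[0,0,0],[0,0,0],0.05],[[0,0,0],[0,0,0],0.05],[[0,0,0],[0,0,0],0.05]]'
python3 look.py w10
```

```text
t: 18.8
ee_pos: [615.2, -27.4, 69.9]
orientation: [2.21, 0.016, -2.219]
ft_force: [-10.0, -0.3, 6.4]
width: 50.2
18.8 [615.2 -27.4  69.9] 
 [[-3.900e-03  1.430e-02 -9.999e-01]
 [ 1.000e-04 -9.999e-01 -1.430e-02]
 [-1.000e+00 -1.000e-04  3.900e-03]] [-0.06  0.61  1.73 -0.    0.8   1.49]
```

The carton stopped moving and the force rose to 10 N, so it is against the stop. I back off, rise and check.

```bash
python3 -m crank '[[[0,0,0.002],[0,0,0],0.05],[[0,0,0.003],[0,0,0],0.05],[[0,0,0.005],[0,0,0],0.05],[[0,0,0.006],[0,0,0],0.05],[[0,0,0.006],[0,0,0],0.05],[[0,0,0.003],[0,0,0],0.05],[[-0.01,0,0],[0,0,0],0.05],[[-0.02,0,0],[0,0,0],0.05]]'
python3 -m crank '[[[-0.025,0,0],[0,0,0],0.05],[[-0.03,0,0],[0,0,0],0.05],[[-0.03,0,0],[0,0,0],0.05],[[-0.03,0,0],[0,0,0],0.05],[[-0.03,0,0],[0,0,0],0.05],[[-0.03,0,0],[0,0,0],0.05],[[-0.02,0,0],[0,0,0],0.05],[[-0.01,0,0],[0,0,0],0.05]]'
python3 -m crank '[[[0,0,0.002],[0,0,0],0.05],[[0,0,0],[0,0,0],0.05],[[0,0,0],[0,0,0],0.05],[[0,0,0],[0,0,0],0.05],[[0,0,0],[0,0,0],0.05],[[0,0,0],[0,0,0],0.05],[[0,0,0],[0,0,0],0.05],[[0,0,0],[0,0,0],0.05]]'
python3 look.py w11
python3 - <<'E'
from h import *
from workcell import vision
d=vision.get_image("scene");cv2.imwrite("pics/s11.png",cv2.resize(d["img"][140:360,160:440],None,fx=2.7,fy=2.7))
E
```

```text
t: 19.52
ee_pos: [590.3, -27.6, 98.7]
orientation: [2.21, 0.016, -2.219]
ft_force: [0.4, 0.2, 0.1]
width: 50.2
t: 20.18
ee_pos: [593.5, -27.8, 309.3]
orientation: [2.221, 0.015, -2.207]
ft_force: [0.3, 0.1, 0.5]
width: 50.1
t: 20.85
ee_pos: [590.1, -27.7, 304.5]
orientation: [2.214, 0.016, -2.215]
ft_force: [-1.2, -0.3, -0.1]
width: 50.1
20.85 [590.1 -27.7 304.5] 
 [[-6.000e-04  1.440e-02 -9.999e-01]
 [ 0.000e+00 -9.999e-01 -1.440e-02]
 [-1.000e+00 -0.000e+00  6.000e-04]] [-0.07  0.29  1.63 -0.    1.22  1.49]
```

View pics/w11.png

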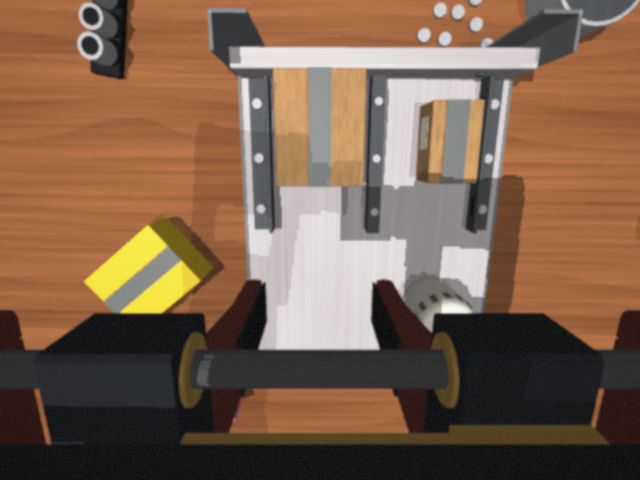

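View pics/s11.png

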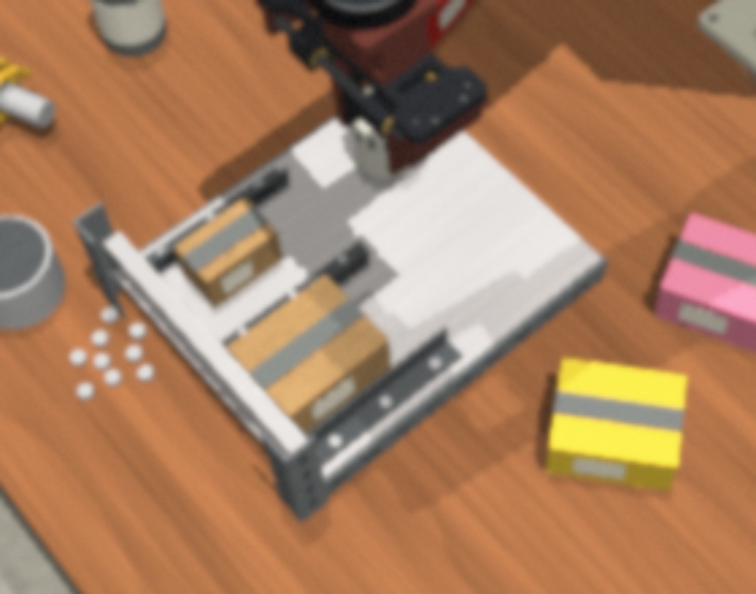

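```bash
python3 meas.py w11 268 368 66 192
python3 - <<'E'
import cv2
im=cv2.imread("pics/w11.png"); cv2.imwrite("pics/w11c.png",cv2.resize(im[40:230,235:400],None,fx=3.1,fy=3.1,interpolation=cv2.INTER_CUBIC))
E
```

```text
carton centre [682.3 -27.2] size [108.6  88.4] yaw 0.0148
rack frame 0.012 x 113.7 y 59.7 dyaw 0.0028
rack frame 0.014 x 113.9 y 59.4 dyaw 0.0008
```

View pics/w11c.png

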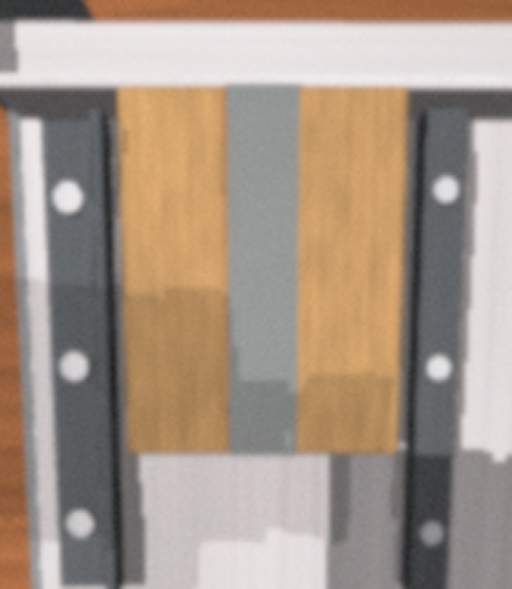

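The carton is flush against the stop along its whole width and square (within 0.003 rad), and the gap to each rail is even. I'm handing in.

```bash
python3 -c "
from workcell import workorder,ctrl
print(ctrl.get_obs()['t']); print(workorder.close_job())"
```

```text
20.95
the job is handed in; nothing more can be done
None
```

The brake-pad carton is home in the left lane, square against the back stop, and the job was handed in at 20.95 s. I pushed its outer side with both fingertips to centre and square it on the ledge. Then I pushed it straight down the lane from behind, with the fingertips kept above rail height.

- **Home:** at the end the carton stopped moving and the push force rose to 10 N. The close-up shows its front edge flush with the stop across its full width.
- **Square and clear of the rails:** it is turned at most 0.003 rad from the lane and sits within 1 mm of the lane centre. There was a visible gap to both rails in every picture I checked on the way in, and no sideways force showed.
- **Other things:** the stock carton and the yellow and pink look-alikes sit where they were in the last pictures. The filter is partly hidden in them and the oil bottle, spanner and red look-alike are out of view. The gripper stayed clear of all of these.
- **One disagreement:** my measured resting position is rack x ≈ 114 mm, not 110 mm. I put the difference down to error in my estimate of the rack's origin, because both the force and the close-up show the carton on the stop.

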